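# Snap the lunch box lid shut

### The arm

A 6-joint arm with a two-finger parallel gripper is mounted at the origin on a cart in front of the work surface, level with it; the furniture and walls round the work are solid. World frame = base frame: x ahead of the robot, y to its left, z up, the work surface at z = 0. Lengths are in m, angles in rad, forces in N, time in s.
With the tool pointing down it reaches from about 0.325 to 0.75 m from the base axis. Payload 7.6 kg.
Tool frame: the origin (TCP) lies between the finger pads; the fingertips stand 25 mm ahead of it and the grasp point (between the pads) lies 6 mm ahead of it (arm.tcp_to_tips is the distance from the TCP to the fingertips, in m); z points along the fingers, y is the line along which they close (so a half turn about z gives the same grasp; the last joint's range is limited). The gripper opens to 85 mm and grips with 20 to 120 N. Pads are 22 mm wide; open, the fingers measure 114 mm over their backs; the gripper's body (76 mm by 85 mm) begins 54 mm behind the grasp point. The pads swing forward as they close: fully open they stand 13 mm farther back than shut.
Start: joints at [-0.07, 0.052, 1.401, -0, 1.689, -0.07], TCP at [0.525, 0, 0.256] pointing down, gripper open.
Joint ranges: [-2.9, 2.9], [-0.91, 2.17], [0.12, 2.37], [-1.06, 4.2], [0.26, 2.73], [-2.93, 2.93]. Speed limits (rad/s): [2.57, 2.57, 3.01, 3.14, 3.14, 3.14].

### API

Orientations are given as a rotation vector (axis times angle).
In Python, from workcell import state, grab_frame, arm gives the robot as it stands.
- The arm moves only by the tool servo_tool, never from a script. Its argument "commands" is one flat list of numbers, 7 for each row, row after row: the shift along the tool's x, y, z in m, then the turn, a rotation vector about the tool's x, y, z in degrees, then the opening, from 0 (shut) to 1 (fully open). A call has exactly 8 rows; each row is the pose to reach, as a shift and turn from the pose commanded when the call began, along the tool's axes at that moment; what a row does not reach only later rows make up. A row lasts 1/8 s, in which the tool goes at most 62.5 mm and 10.7 degrees, less where a joint would pass 70% of its speed; a pose out of reach is approached as far as the arm can. A call with a gripper value outside its range is refused whole. The fingers move at their own pace and stop on an object; the grip force is fixed at half the most. Time passes only in rows, so rows that repeat a pose let the fingers close, or fill a call up. It gives the time, the measured TCP pose, the force, the opening and the grip force at its end, in the units of the state.
- state(): the state, without advancing time (a new reading comes with each control period).
- grab_frame(name): name is "scene" or "side" or "wrist"; returns a dict with "image" (480x640x3 uint8, red, green, blue), "range_z" (480x640 float32, m along the optical axis (not along the pixel's ray), 0 where there is no reading), "fovy" (degrees; the focal length in pixels is half the picture's height over the tangent of half this angle, whatever the lens; pixels are square), "cx", "cy" (the principal point, pixels), "origin" and "orientation" of the camera in the world. Camera axes: x right, y down, z forward; pixel columns grow to the right and rows downward; lengths in m; the calibration is good to about 2 mm. A picture is of the moment at which its call begins.
- arm.close_job(): hands the job in; it is judged then, once.
The state is a dict: "clock": time; "joints": joint angles; "qd": joint speeds; "joint_torque": joint torques, N m; "ee_pos": TCP position; "ee_rot": TCP orientation; "contact_force": force on the tool from outside, world axes, zero at the start; "moment": the same for the moment, N m; "finger_gap": finger opening in m; "grasp_force": force on a finger pad.
Only numpy, scipy, OpenCV 4.12 (cv2) and the standard library are available. Lean on these libraries where they do the work, as an engineer would, in place of code of your own. Each camera call takes 0.05 s, during which the arm holds its last target. There are 200 camera calls.

### The job

The lid lies on the lunch box, but the four flaps round its rim are still sprung up, one on each side. With the fingertips press every flap down until it clicks flat and stays. Nothing is to be picked up: leave the glue stick, the eraser and the tape roll beside the box standing and lying where they are.

Things in the scene. Friction and masses are not known exactly. Their poses are not given: they have to be found in the camera images.
- lunch_box: White lunch box with a grey press-on lid, stuck to the desk by its rubber feet: it does not move. Origin: centre of its underside; x along its long side, away from the robot (turned up to 0.6 rad), y left, z up. Lid 146 x 116 mm (x, y), its top 62 mm above the desk; the middle and corners are fixed. A hinged flap in the middle of each side. The walls stand 5 mm inside the lid's outline.
- flap_near (a joint): Angle (rad) of the lid flap on the short side nearest the robot (the box's -x side): 0 = flat, clicked shut; about 0.30 = sprung up, as at the start. Pressed near its outer edge with 8 to 13 N it goes down past half-way, then jumps shut and stays; pressed less far it springs back up.
- flap_near_press (a point): Press point on top of the near flap, mid-length, 9 mm in from its outer edge; moves with the flap: 67 mm above the desk while up, 62 mm when shut. The flap is 64 mm long, reaches 26 mm out from its hinge, is 4 mm thick, with an 18 mm lip hanging down outside the wall. Site x points outward from the lid.
- flap_far (a joint): Angle (rad) of the lid flap on the short side farthest from the robot (+x side): 0 = flat, clicked shut; about 0.30 = sprung up, as at the start. Pressed near its outer edge with 8 to 13 N it goes down past half-way, then jumps shut and stays; pressed less far it springs back up.
- flap_far_press (a point): Press point on top of the far flap, mid-length, 9 mm in from its outer edge; moves with the flap: 67 mm above the desk while up, 62 mm when shut. The flap is 64 mm long, reaches 26 mm out from its hinge, is 4 mm thick, with an 18 mm lip hanging down outside the wall. Site x points outward from the lid.
- flap_left (a joint): Angle (rad) of the lid flap on the long side on the robot's left (+y side): 0 = flat, clicked shut; about 0.30 = sprung up, as at the start. Pressed near its outer edge with 8 to 13 N it goes down past half-way, then jumps shut and stays; pressed less far it springs back up.
- flap_left_press (a point): Press point on top of the left flap, mid-length, 9 mm in from its outer edge; moves with the flap: 67 mm above the desk while up, 62 mm when shut. The flap is 94 mm long, reaches 26 mm out from its hinge, is 4 mm thick, with an 18 mm lip hanging down outside the wall. Site x points outward from the lid.
- flap_right (a joint): Angle (rad) of the lid flap on the long side on the robot's right (-y side): 0 = flat, clicked shut; about 0.30 = sprung up, as at the start. Pressed near its outer edge with 8 to 13 N it goes down past half-way, then jumps shut and stays; pressed less far it springs back up.
- flap_right_press (a point): Press point on top of the right flap, mid-length, 9 mm in from its outer edge; moves with the flap: 67 mm above the desk while up, 62 mm when shut. The flap is 94 mm long, reaches 26 mm out from its hinge, is 4 mm thick, with an 18 mm lip hanging down outside the wall. Site x points outward from the lid.
- glue_stick: Glue stick standing upright beside the box, 25 mm across, 85 mm tall, easily tipped; origin at the centre of its foot. A bystander.
- eraser: Eraser lying beside the box, 19 x 42 x 11 mm; origin at the centre of its underside. A bystander.
- tape_roll: Roll of paper tape lying beside the box, 61 mm across, 19 mm high; origin at the centre of its underside. A bystander.

How it is judged:
By the outcome, as a careful person would: the job done as asked, in the order asked, and still so for the second after the job is handed in, with the robot touching nothing.
It also fails if it takes over 42 s, if anything falls off the work surface, if the arm or the gripper's body presses on something with over 40 N, if the wrist force passes 120 N, or if a joint passes its speed limit or range.

## Working session

There is one attempt and no reset: what is moved stays moved. The work goes in short steps, Python scripts to look and compute and a tool call to move; the robot and the scene stay as the last step left them, time stands still between calls to the robot, and variables do not carry over. Pictures are saved under pics/ and viewed, at most 10 in all, crops included, and the job is handed in when it is done.

Besides the shell and the picture viewer there is one more tool, called after ">>>" by a JSON object that holds its "method" and its "body", one argument or row to a line. servo_tool: Moves the arm, as the interface text tells. Its arguments: {"type":"object","properties":{"commands":{"type":"array","items":{"type":"number"}}},"required":["commands"]}

```bash
mkdir -p pics; cat > h.py <<'E'
import numpy as np, cv2
from workcell import state, grab_frame, arm
from scipy.spatial.transform import Rotation as R
def pts(f):
    z=f["range_z"]; fl=240/np.tan(np.radians(f["fovy"])/2)
    v,u=np.mgrid[:480,:640]
    c=np.stack([(u-f["cx"])/fl*z,(v-f["cy"])/fl*z,z],-1)
    o=np.array(f["orientation"]); M=R.from_rotvec(o).as_matrix() if o.size==3 else o
    return c@M.T+np.array(f["origin"])
E
python3 - <<'E'
from h import *
print(state())
for n in ("scene","wrist"):
    f=grab_frame(n); print(n,f["fovy"],f["origin"],f["orientation"])
    cv2.imwrite(f"pics/{n}0.png",f["image"][:,:,::-1]); np.savez(f"{n}0.npz",P=pts(f),z=f["range_z"],im=f["image"])
E
```

```text
{'clock': 0.0, 'joints': array([-7.02842522e-02,  5.28362249e-02,  1.40173671e+00, -1.55128581e-05,
        1.68858855e+00, -7.03022627e-02]), 'qd': array([-1.17860699e-03, -4.10529195e-05,  4.30371148e-04, -1.24854767e-03,
        2.59388480e-04, -9.09918143e-04]), 'joint_torque': array([ 8.02730119e-04, -3.81666934e+01, -3.60182977e+01,  8.43031398e-05,
        6.19437444e-03, -2.66336252e-05]), 'ee_pos': array([5.24737866e-01, 4.57283571e-05, 2.55466627e-01]), 'ee_rot': array([-2.22059276e+00, -2.22062873e+00,  1.63350083e-03]), 'contact_force': array([-0.7652336 ,  0.6037489 , -0.67464468]), 'moment': array([-0.01672376, -0.0374357 , -0.07385563]), 'grasp_force': 0.0, 'finger_gap': 0.0852562615382853}
scene 46.45471730982283 [-1.27131697e-04  8.52476698e-01  5.37750228e-01] [-0.79748986  2.31686938 -1.34937229]
wrist 66.232749611454 [0.52562372 0.08557268 0.37328259] [ 2.81005119e+00 -3.37743848e-04 -2.09742183e-03]
```

View pics/scene0.png

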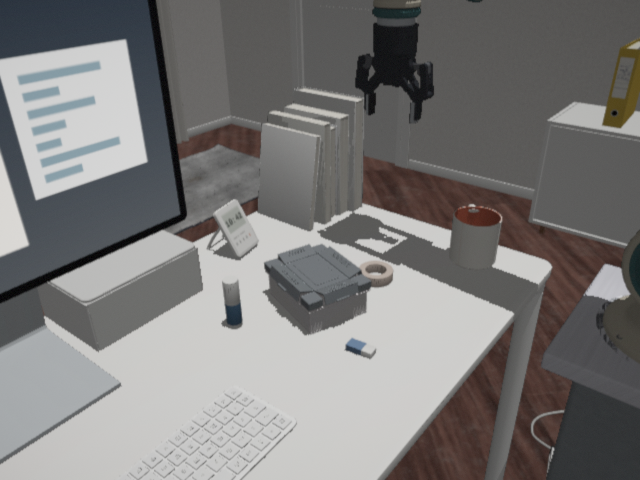

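View pics/wrist0.png

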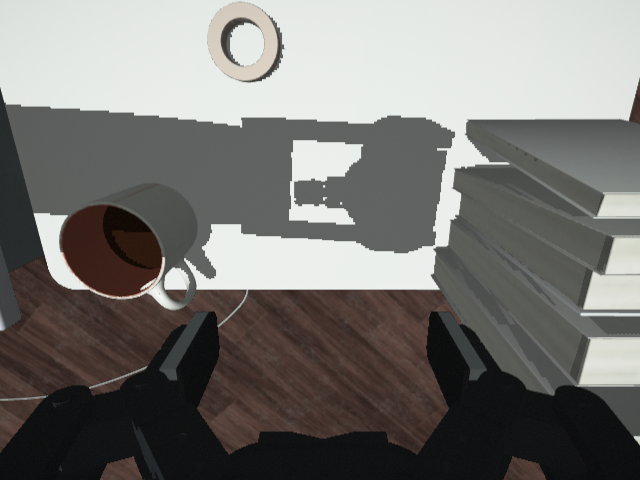

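The scene view shows the box at about (318,280), the glue stick at (232,300), the eraser at (361,348) and the tape roll at (376,272). The wrist view shows the tape roll at (245,40), the mug and the books. Next I locate the lid from the depth image.

```bash
python3 - <<'E'
from h import *
d=np.load("scene0.npz"); P=d["P"]
v,u=np.mgrid[:480,:640]
def reg(a,b,c,e,lo,hi):
    m=(u>a)&(u<b)&(v>c)&(v<e)&(P[...,2]>lo)&(P[...,2]<hi)&(d["z"]>0); return P[m]
L=reg(255,375,235,335,.05,.085)
print(len(L),L.min(0),L.max(0))
r=cv2.minAreaRect((L[:,:2]*1000).astype(np.float32)); print("all",r)
C=reg(255,375,235,335,.055,.0635)
print("flat",cv2.minAreaRect((C[:,:2]*1000).astype(np.float32)),np.percentile(L[:,2],[5,25,50,75,95]))
for n,a in dict(glue=(215,245,270,330,.01,.1),eraser=(342,380,335,360,.005,.03),tape=(358,398,258,290,.008,.04),mug=(445,505,200,270,.01,.15),books=(255,365,85,230,.01,.4),clock=(205,260,195,258,.01,.2),boxw=(40,205,225,345,.01,.3)).items():
    Q=reg(*a); print(n,len(Q),Q.min(0).round(3),Q.max(0).round(3))
E
```

```text
4317 [0.40381363 0.18672461 0.05003037] [0.57630124 0.34256122 0.06923784]
all ((488.0090026855469, 268.8016052246094), (124.74586486816406, 155.6629180908203), 72.05951690673828)
flat ((488.7417907714844, 266.49530029296875), (120.75011444091797, 151.3305206298828), 70.46075439453125) [0.05329375 0.05963831 0.06092246 0.06350226 0.06699272]
glue 752 [0.54  0.377 0.01 ] [0.566 0.404 0.085]
eraser 299 [0.338 0.311 0.005] [0.382 0.334 0.012]
tape 475 [0.423 0.113 0.008] [0.484 0.175 0.019]
mug 2619 [ 0.305 -0.073  0.01 ] [0.392 0.024 0.089]
books 12131 [ 0.574 -0.089  0.01 ] [0.811 0.082 0.293]
clock 1478 [0.693 0.072 0.01 ] [0.809 0.259 0.092]
boxw 14924 [0.658 0.357 0.01 ] [0.809 0.599 0.207]
```

>>> {"method": "servo_tool", "body": {
  "commands": [0.05,-0.01,0,0,0,0,0,0.1,-0.02,0,0,0,0,0,0.15,-0.03,0,0,0,0,0,0.2,-0.035,0,0,0,0,0,0.2,-0.035,0,0,0,0,0,0.2,-0.035,0,0,0,0,0,0.2,-0.035,0,0,0,0,0,0.2,-0.035,0,0,0,0,0]
}}

```text
clock: 1.1
ee_pos: [0.4903, 0.1991, 0.2563]
ee_rot: [2.223, 2.22, -0.0]
contact_force: [-0.0, 0.2, -0.4]
finger_gap: 0.0002
grasp_force: 0.0
```

```bash
python3 - <<'E'
from h import *
s=state(); print(s["clock"],s["ee_pos"],s["ee_rot"],s["contact_force"],s["finger_gap"],arm.tcp_to_tips)
f=grab_frame("wrist"); P=pts(f)
cv2.imwrite("pics/w1.png",f["image"][:,:,::-1])
m=(f["range_z"]>0)&(P[...,2]>.045)&(P[...,2]<.085)&(abs(P[...,0]-.488)<.11)&(abs(P[...,1]-.267)<.11)
L=P[m]; print(len(L),np.percentile(L[:,2],[1,25,50,75,99]))
r=cv2.minAreaRect((L[:,:2]*1000).astype(np.float32)); print(r)
g=(f["range_z"]>0)&(P[...,2]>.1)&(P[...,2]<.28); print("tool pts",g.sum(),P[g].min(0) if g.any() else 0)
E
```

```text
1.1 [0.49027959 0.19906003 0.25632046] [ 2.22318488e+00  2.21951943e+00 -9.84493766e-06] [-0.01297824  0.21137363 -0.35117279] 0.00022832206993339874 0.025
27220 [0.04614499 0.06205071 0.06305088 0.06586319 0.07001249]
((492.21990966796875, 264.5302429199219), (129.81228637695312, 159.9169921875), 70.80596923828125)
tool pts 16069 [0.45833489 0.02587781 0.10001135]
```

View pics/w1.png

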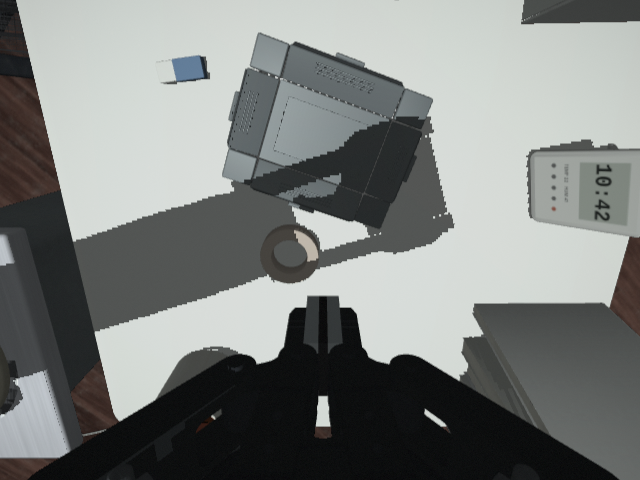

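The box is at about (328,128) in this view, turned about -19°. Fitted centre is (0.491, 0.266). All bystanders are clear of the fingers, so I press the right flap first.

>>> {"method": "servo_tool", "body": {
  "commands": [0.01,-0.008,0.06,0,0,0,0,0.02,-0.015,0.12,0,0,0,0,0.02,-0.015,0.15,0,0,0,0,0.02,-0.015,0.162,0,0,0,0,0.02,-0.015,0.168,0,0,0,0,0.02,-0.015,0.171,0,0,0,0,0.02,-0.015,0.173,0,0,0,0,0.02,-0.015,0.173,0,0,0,0]
}}

```text
clock: 2.15
ee_pos: [0.476, 0.22, 0.087]
ee_rot: [2.221, 2.22, 0.004]
contact_force: [-9.5, -4.4, 17.2]
finger_gap: 0.0001
grasp_force: 8.9
```

>>> {"method": "servo_tool", "body": {
  "commands": [0,0,-0.03,0,0,0,0,0.03,-0.02,-0.03,0,0,0,0,0.067,-0.045,-0.03,0,0,0,0,0.067,-0.045,-0.025,0,0,0,0,0.067,-0.045,-0.01,0,0,0,0,0.067,-0.045,-0.004,0,0,0,0,0.067,-0.045,0,0,0,0,0,0.067,-0.045,0,0,0,0,0]
}}

```text
clock: 3.15
ee_pos: [0.4306, 0.2864, 0.0867]
ee_rot: [2.223, 2.22, -0.0]
contact_force: [-14.6, -6.7, 29.1]
finger_gap: -0.0001
grasp_force: 14.4
```

>>> {"method": "servo_tool", "body": {
  "commands": [0,0,-0.03,0,0,0,0,0.012,0.04,-0.03,0,0,0,0,0.026,0.077,-0.03,0,0,0,0,0.026,0.077,-0.025,0,0,0,0,0.026,0.077,-0.01,0,0,0,0,0.026,0.077,-0.004,0,0,0,0,0.026,0.077,0,0,0,0,0,0.026,0.077,0,0,0,0,0]
}}

```text
clock: 4.15
ee_pos: [0.5065, 0.3124, 0.0868]
ee_rot: [2.221, 2.221, -0.001]
contact_force: [-11.1, -7.8, 23.1]
finger_gap: 0.0002
grasp_force: 11.4
```

>>> {"method": "servo_tool", "body": {
  "commands": [0,0,-0.03,0,0,0,0,-0.034,0.02,-0.03,0,0,0,0,-0.067,0.044,-0.03,0,0,0,0,-0.067,0.044,-0.025,0,0,0,0,-0.067,0.044,-0.01,0,0,0,0,-0.067,0.044,-0.004,0,0,0,0,-0.067,0.044,0,0,0,0,0,-0.067,0.044,0,0,0,0,0]
}}

```text
clock: 5.15
ee_pos: [0.5502, 0.2467, 0.0869]
ee_rot: [2.22, 2.223, -0.001]
contact_force: [-14.4, -6.6, 25.7]
finger_gap: -0.0001
grasp_force: 12.7
```

Now I lift and back off to the earlier viewing pose at about (0.49, 0.20, 0.256) to check.

>>> {"method": "servo_tool", "body": {
  "commands": [0,0,-0.05,0,0,0,0,0,0,-0.1,0,0,0,0,-0.02,-0.03,-0.14,0,0,0,0,-0.046,-0.06,-0.173,0,0,0,0,-0.046,-0.06,-0.173,0,0,0,0,-0.046,-0.06,-0.173,0,0,0,0,-0.046,-0.06,-0.173,0,0,0,0,-0.046,-0.06,-0.173,0,0,0,0]
}}

```text
clock: 6.15
ee_pos: [0.491, 0.2003, 0.2548]
ee_rot: [-2.22, -2.221, 0.004]
contact_force: [0.5, -0.3, -0.4]
finger_gap: 0.0003
grasp_force: 0.0
```

```bash
python3 - <<'E'
from h import *
f=grab_frame("wrist"); P=pts(f); s=state(); print(s["clock"],s["ee_pos"],s["contact_force"])
fs=grab_frame("scene"); Ps=pts(fs)
cv2.imwrite("pics/w2.png",f["image"][:,:,::-1])
d=np.load("scene0.npz"); print("scene z change pts")
c=np.array([.4915,.2655]); a=np.radians(-19); e=np.array([np.cos(a),np.sin(a)]); n=np.array([-e[1],e[0]])
for lab,Q in (("wrist",P),("scene",Ps),("before",d["P"])):
  D=Q[...,:2]-c; X=D@e; Y=D@n
  for k,(x,y) in dict(near=(-.067,0),far=(.067,0),left=(0,.052),right=(0,-.052),mid=(0,0)).items():
    w=(np.abs(X-x)<(.004 if y==0 and x else .02))&(np.abs(Y-y)<(.004 if y else .02))&(Q[...,2]>.05)&(Q[...,2]<.09)
    print(lab,k,w.sum(),np.median(Q[w][:,2]).round(4))
v,u=np.mgrid[:480,:640]
for nm,b in dict(glue=(215,245,270,330,.01,.1),eraser=(342,380,335,360,.005,.03),tape=(358,398,258,290,.008,.04)).items():
    w=(u>b[0])&(u<b[1])&(v>b[2])&(v<b[3])&(Ps[...,2]>b[4])&(Ps[...,2]<b[5]); print(nm,Ps[w].min(0).round(3),Ps[w].max(0).round(3))
E
```

```text
6.2 [0.49104262 0.2002902  0.25515393] [ 0.17887281 -0.18444358  0.15812586]
scene z change pts
wrist near 526 0.0622
wrist far 463 0.0622
wrist left 584 0.0621
wrist right 426 0.0621
wrist mid 2489 0.0627
scene near 78 0.0604
scene far 50 0.0599
scene left 82 0.0601
scene right 59 0.0605
scene mid 327 0.0607
before near 55 0.0663
before far 73 0.0661
before left 78 0.0666
before right 78 0.0661
before mid 321 0.0607
glue [0.54  0.379 0.01 ] [0.565 0.404 0.085]
eraser [0.338 0.311 0.005] [0.382 0.335 0.012]
tape [0.423 0.114 0.008] [0.485 0.175 0.02 ]
```

View pics/w2.png

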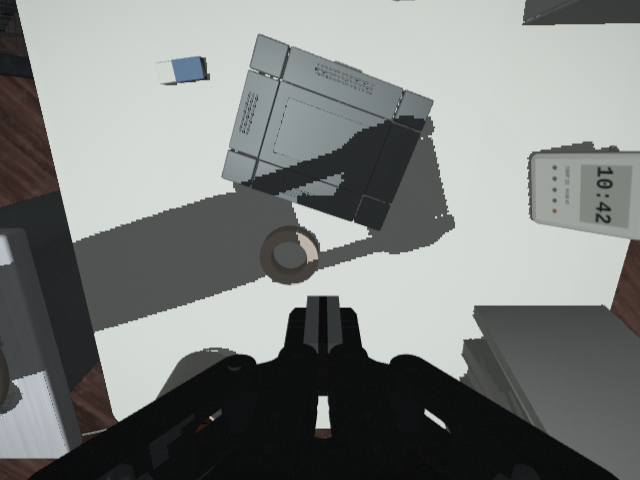

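The picture shows all four flaps round the lid (328,128) flush with its middle. The tape roll (290,253), eraser (182,69) and glue stick have not moved, and the arm is clear.

```bash
python3 -c "
from workcell import arm
print(arm.close_job())"
```

```text
the job is handed in; nothing more can be done
None
```

All four flaps are pressed down and stayed flat, level with the lid in the final camera check; the glue stick, eraser and tape roll have not moved, and I handed the job in at about 6 s on the clock.

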